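# Free-run check of the spice carousel

### The job

Check that the spice carousel runs freely: by its upright knob set it turning, either way, at about one turn in eight seconds (never faster than a turn in four), then let go and, while it coasts on by itself, keep the open fingers around the moving knob without touching anything of the carousel for six seconds. Then take hold of the knob again, bring it to rest over the pointer of the foot, let go and move the gripper clear; the tins must stay upright on the carousel and the mills and the mug where they stand.

Things in the scene. Friction and masses are not known exactly. Their poses are not given: they have to be found in the camera images.
- foot: Fixed steel foot of the carousel, a disc of 200 mm diameter mostly hidden under the turntable. Origin: on the counter, on the vertical turning axis. A flat tongue along its own -x axis, on the robot's side, sticks out under the turntable's edge and ends in the pointer: a steel block 30 x 30 mm, 26 mm high, centred 185 mm from the axis. Its place and yaw vary.
- carousel: Wooden turntable, a disc of 300 mm diameter with a low steel rim (rim top 51 mm, wood's top face 40 mm above the counter), turning without limit about the vertical axis through its origin, which lies on the counter at the foot's origin. Its own -x axis points at the knob: parallel to the foot's -x axis when the knob is over the pointer.
- hub (a point): Centre of the turntable's top face, 40 mm above the counter, on the turning axis. Dynamics about this axis, nominal, with tins: moment of inertia 0.0206 kg m2 (varies by a third), bearing drag 0.0014 N m s/rad viscous plus 0.0004 N m dry. Let go at 0.8 rad/s it still turns at about 0.3 to 0.5 rad/s six seconds later.
- knob_grip (a point): Grip point on the knob's axis, 115 mm from the turning axis, 115 mm above the counter; goes round with the carousel. The knob is an upright black cylinder, 26 mm diameter, 85 to 135 mm above the counter, that spins freely on a thin pin, so a gripper need not turn with it. Following means: the middle between the finger pads stays within 30 mm of this point.
- park (a point): Point fixed to the foot, on its tongue's line towards the pointer, 115 mm from the turning axis and 115 mm above the counter: where the knob's grip point must finally be (within 30 mm).
- tin0: Low round steel spice tin, 60 mm diameter, 40 mm high, 0.18 kg nominally, loose on the turntable, 45 mm from the turning axis (its top 80 mm above the counter, lower than the knob's underside). Origin: centre of its underside; z up.
- tin1: Second tin, like tin0.
- tin2: Third tin, like tin0.
- mill_a: Salt mill standing on the counter beside the carousel, clear with a steel top, 54 mm diameter, 127 mm high, loose. Origin: centre of its underside. To be left alone.
- mill_b: Pepper mill, same shape, grey with a dark top. Origin: centre of its underside. To be left alone.
- mug: Stoneware mug, 82 mm diameter, 90 mm high, loose on the counter beside the carousel. Origin: centre of its underside. To be left alone.
There are look-alikes about, which are no part of the job. What is shaped like the tin2 but orange or red is not meant.

How it is judged:
By the outcome, as a careful person would: the job done as asked, in the order asked, and still so for the second after the job is handed in, with the robot touching nothing.
It also fails if it takes over 70 s, if anything falls off the work surface, if the arm or the gripper's body presses on something with over 40 N, if the wrist force passes 120 N, or if a joint passes its speed limit or range.

### The arm

A 6-joint arm with a two-finger parallel gripper is mounted at the origin on the work surface. World frame = base frame: x ahead of the robot, y to its left, z up, the work surface at z = 0. Lengths are in m, angles in rad, forces in N, time in s.
With the tool pointing down it reaches from about 0.25 to 0.775 m from the base axis. Payload 4 kg.
Tool frame: the origin (TCP) lies midway between the tips of the shut fingers; the grasp point (between the pads) lies 19 mm behind it (grip_point_offset is the distance from the TCP to the grasp point, in m); z points along the fingers, y is the line along which they close (so a half turn about z gives the same grasp; the last joint's range is limited). The gripper opens to 94 mm and grips with 3 to 60 N. Pads are 16 mm wide; open, the fingers measure 119 mm over their backs; the gripper's body (75 mm by 177 mm) begins 78 mm behind the grasp point.
Start: joints at [-1.371, 0.087, 1.371, -0, 1.684, -0.103], TCP at [0.164, -0.525, 0.206] pointing down, gripper open.
Joint ranges: [-3.1, 3.1], [-0.76, 2.03], [0.27, 2.55], [-1.08, 4.22], [0.17, 2.65], [-2.57, 2.57]. Speed limits (rad/s): [2.79, 2.79, 3.14, 3.14, 3.14, 3.14].

### API

Orientations are given as [roll, pitch, yaw] about the fixed x, y, z axes, in that order (R = Rz(yaw) Ry(pitch) Rx(roll)).
In Python, from bench import * gives the robot as it stands.
- The arm moves only by the tool carry_out, never from a script. Its argument "commands" is a list of rows, each a list of 6 numbers: the shift along the tool's x, y, z in m, then the turn, a rotation vector about the tool's x, y, z in rad. In form: [[tx, ty, tz, rx, ry, rz], ...]. A call has exactly 5 rows; each row is the pose to reach, as a shift and turn from the pose commanded when the call began, along the tool's axes at that moment; what a row does not reach only later rows make up. A row lasts 1/10 s, in which the tool goes at most 50 mm and 8.59 degrees, less where a joint would pass 70% of its speed; a pose out of reach is approached as far as the arm can. A call with a gripper value outside its range is refused whole. "jaw" is the opening, from 0 (shut) to 1 (fully open), set as the call begins (left out, the last holds). The fingers move at their own pace and stop on an object; the grip force is fixed at half the most. Time passes only in rows, so rows that repeat a pose let the fingers close, or fill a call up. It gives the time, the measured TCP pose, the force, the opening and the grip force at its end, in the units of the state.
- get_obs(): the state, without advancing time (a new reading comes with each control period).
- snapshot(name): name is "side" or "top" or "wrist"; returns a dict with "img" (384x512x3 uint8, red, green, blue), "range_z" (384x512 float32, m along the optical axis (not along the pixel's ray), 0 where there is no reading), "fx", "fy", "cx", "cy" (pixels), "distortion" ([k1, k2, p1, p2, k3] as OpenCV has them; the pictures are not rectified), "R" (3x3) and "t" (3): a world point X has camera coordinates R X + t. Camera axes: x right, y down, z forward; pixel columns grow to the right and rows downward; lengths in m; the calibration is good to about 2 mm. A picture is of the moment at which its call begins.
- close_job(): hands the job in; it is judged then, once.
The state is a dict: "time": time; "joint_positions": joint angles; "qvel": joint speeds; "joint_torque": joint torques, N m; "tool_pos": TCP position; "ee_rot": TCP orientation; "wrist_force": force on the tool from outside, world axes, zero at the start; "wrist_torque": the same for the moment, N m; "width": finger opening in m; "finger_force": force on a finger pad.
Only numpy, scipy, OpenCV 4.12 (cv2) and the standard library are available. Lean on these libraries where they do the work, as an engineer would, in place of code of your own. Each camera call takes 0.05 s, during which the arm holds its last target. There are 200 camera calls.

## Working session

There is one attempt and no reset: what is moved stays moved. The work goes in short steps, Python scripts to look and compute and a tool call to move; the robot and the scene stay as the last step left them, time stands still between calls to the robot, and variables do not carry over. Pictures are saved under pics/ and viewed, at most 10 in all, crops included, and the job is handed in when it is done.

Besides the shell and the picture viewer there is one more tool, called after "Emit:" by a JSON object that holds its "name" and its "arguments". carry_out: Moves the arm, as the interface text tells. Its arguments: {"type":"object","properties":{"commands":{"type":"array","items":{"type":"array","items":{"type":"number"}}},"jaw":{"type":"number"}},"required":["commands"]}

```bash
mkdir -p pics; ls; python3 - <<'E'
from bench import *
import cv2,numpy as np
o=get_obs();print({k:np.round(v,3) for k,v in o.items()})
a=[]
for n in("top","side"):
    s=snapshot(n);np.savez(f"pics/{n}0.npz",**s);cv2.imwrite(f"pics/{n}0.png",s["img"][:,:,::-1]);print(n,s["fx"],s["cx"],s["distortion"],np.round(s["R"],3).tolist(),s["t"])
E
```

```text
pics
{'time': np.float64(0.0), 'joint_positions': array([-1.371,  0.088,  1.372, -0.   ,  1.684, -0.103]), 'qvel': array([ 0.001, -0.001,  0.   , -0.001,  0.001, -0.   ]), 'joint_torque': array([ 1.0000e-03, -3.4018e+01, -3.0242e+01,  7.2000e-02,  3.3000e-02,
       -0.0000e+00]), 'tool_pos': array([ 0.164, -0.524,  0.204]), 'ee_rot': array([-3.139, -0.   ,  0.303]), 'wrist_force': array([ 0.434, -0.02 ,  0.759]), 'wrist_torque': array([0.019, 0.008, 0.011]), 'finger_force': np.float64(0.0), 'width': np.float64(0.094)}
top 415.6396682920684 250.10118471465012 [-0.14919322  0.          0.          0.          0.        ] [[0.008, -1.0, 0.003], [-0.99, -0.008, -0.142], [0.142, -0.002, -0.99]] [-0.00589032  0.58206868  1.39849988]
side 495.0061379439992 260.5109122059318 [0.01339068 0.         0.         0.         0.        ] [[0.983, -0.183, -0.02], [-0.124, -0.578, -0.806], [0.136, 0.795, -0.591]] [-0.58611586  0.14425372  1.26866275]
```

View pics/top0.png

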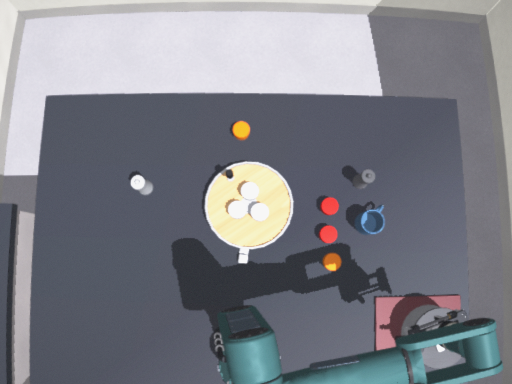

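View pics/side0.png

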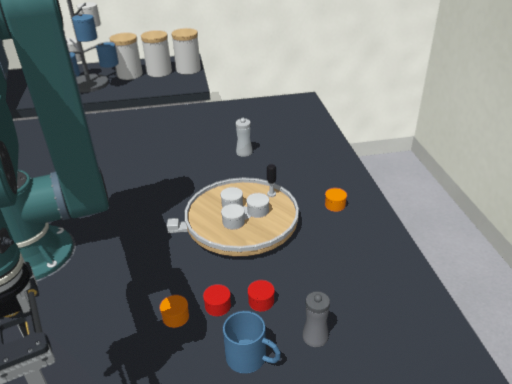

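The top view shows the carousel at about (249,205), the black knob at its far-left edge (228,174) and the pointer at (243,255). The mills are at (140,184) and (365,178), and the mug is at (372,221). The red and orange look-alike tins lie outside the carousel. The side view agrees, with the knob at (271,173), its base pin at (271,190) and the pointer at (175,226).

Only the dark pepper-mill top at (368,175) could be taken for the knob. It stands off the turntable, so the knob is the one at (228,174).

```bash
cat > h.py <<'E'
import numpy as np,cv2
def cloud(s):
    K=np.array([[s["fx"],0,s["cx"]],[0,s["fy"],s["cy"]],[0,0,1.]])
    v,u=np.mgrid[:384,:512]; p=cv2.undistortPoints(np.stack([u,v],-1).reshape(-1,1,2).astype(float),K,s["distortion"]).reshape(384,512,2)
    z=s["range_z"]; P=np.dstack([p*z[...,None],z])
    return (P-s["t"])@s["R"]      # world points
def circ(q):
    A=np.c_[2*q,np.ones(len(q))]; c=np.linalg.lstsq(A,(q**2).sum(1),rcond=None)[0]
    return c[:2],np.sqrt(c[2]+c[:2]@c[:2])
def knob(s,hub):
    W=cloud(s);m=(np.hypot(*(np.moveaxis(W[...,:2],2,0)-hub[:,None,None]))<.15)&(W[...,2]>.126)&(W[...,2]<.145)&(s["range_z"]>0)&(s["img"].max(2)<70)
    return W[m],m
E
python3 - <<'E'
from h import *
for n in("top","side"):
    s=dict(np.load(f"pics/{n}0.npz"));W=cloud(s);ok=s["range_z"]>0;Z=W[...,2];I=s["img"].astype(int)
    roi=np.zeros_like(ok)
    if n=="top": roi[150:265,195:305]=1
    else: roi[150:260,160:310]=1
    m=ok&roi&(Z>.044)&(Z<.058); q=W[m][:,:2]
    for _ in range(6):
        c,r=circ(q); d=abs(np.hypot(*(q-c).T)-r); q=q[d<max(.006,np.percentile(d,90))] if len(q)>100 else q
    print(n,"rim",c,r,len(q))
    k=ok&roi&(Z>.1)&(Z<.15); print("knob",k.sum(),W[k].mean(0),W[k].min(0),W[k].max(0))
    k=ok&roi&(Z>.127)&(Z<.15); print("knobtop",k.sum(),W[k].mean(0),W[k].min(0),W[k].max(0))
    d=np.hypot(W[...,0]-c[0],W[...,1]-c[1])
    k=ok&roi&(Z>.02)&(Z<.034)&(d>.165)&(d<.21); print("ptr",k.sum(),W[k].mean(0),W[k].min(0),W[k].max(0))
    k=ok&roi&(Z>.07)&(Z<.09)&(d<.09)
    nn,l,st,ce=cv2.connectedComponentsWithStats(k.astype(np.uint8))
    for i in range(1,nn):
        if st[i,4]>20: print("tin",W[l==i].mean(0),st[i,4])
    for nm,b in(("mills/mug",ok&(Z>.06)&(Z<.14)&(d>.18)&(W[...,0]>.3)&(W[...,0]<1)),):
        nn,l,st,ce=cv2.connectedComponentsWithStats(b.astype(np.uint8))
        for i in range(1,nn):
            if st[i,4]>30: print(nm,W[l==i].mean(0),W[l==i].max(0),ce[i])
    x0,x1,y0,y1=(185,315,145,270) if n=="top" else (160,310,140,260)
    cv2.imwrite(f"pics/{n}0c.png",cv2.resize(s["img"][y0:y1,x0:x1,::-1],None,fx=3,fy=3,interpolation=cv2.INTER_CUBIC))
E
```

```text
top rim [0.5478129  0.00250935] 0.14516711339639532 576
knob 59 [0.64032319 0.06716683 0.1304553 ] [0.62933661 0.0553202  0.10505042] [0.654354   0.07979497 0.14079903]
knobtop 47 [0.64210646 0.06722093 0.13395837] [0.62993593 0.0553202  0.12732473] [0.654354   0.0786596  0.14079903]
ptr 71 [0.36312017 0.02138748 0.02682145] [0.35026015 0.00756625 0.02099496] [0.37777766 0.0353349  0.03375426]
tin [5.91677857e-01 3.36709377e-04 8.04903105e-02] 243
tin [0.52774327 0.04221345 0.08035439] 241
tin [ 0.52019819 -0.03349436  0.08023531] 250
mills/mug [ 0.63772699 -0.39083837  0.10955369] [ 0.66265182 -0.37165248  0.13006133] [366.10552764 176.36180905]
mills/mug [0.61100702 0.37212105 0.11041082] [0.6353545  0.39931653 0.12925374] [138.64824121 182.27135678]
mills/mug [ 0.49237154 -0.41434079  0.08123334] [ 0.54670008 -0.37011452  0.09592245] [371.83168317 220.23267327]
side rim [0.54593207 0.00358204] 0.1470110886802211 1038
knob 136 [0.63923896 0.0628114  0.12281975] [0.62839723 0.05437567 0.10014295] [0.65170017 0.0857058  0.13912851]
knobtop 59 [0.63962108 0.06544652 0.13471566] [0.628
[... 240 characters left out ...]
 0.58935348 -0.00231252  0.08054456] 306
mills/mug [0.68953647 1.43593064 0.10415587] [0.99968132 1.4619249  0.13993998] [224.72906916  24.4799792 ]
mills/mug [0.47668154 1.10627208 0.1001859 ] [0.5323603  1.15744484 0.13924947] [186.24439462  51.93721973]
mills/mug [0.35220819 1.10528369 0.10090774] [0.40355982 1.15445252 0.13954818] [157.21689498  54.24657534]
mills/mug [0.60890745 0.36547517 0.09775293] [0.63431986 0.40010226 0.13109904] [242.79928315 128.97849462]
mills/mug [ 0.63593322 -0.40383682  0.10225876] [ 0.66185185 -0.37173317  0.12930673] [316.95750708 308.28753541]
mills/mug [ 0.49168146 -0.41734197  0.07832753] [ 0.54872531 -0.37116907  0.09494741] [246.13953488 333.81395349]
```

View pics/top0c.png

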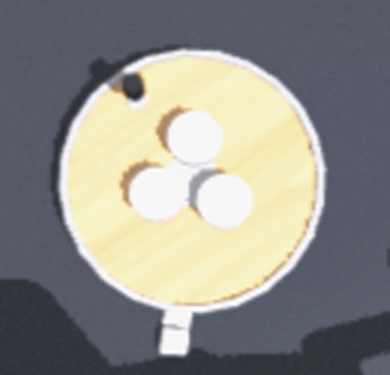

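The close crop confirms it: the black knob at crop (133,87) stands on the turntable, and the pointer block is at crop (174,338). I take the hub as (0.5465, 0.0035), the knob at 33.7° (CCW) and park at 174.6°. I'll turn the tool to yaw 90°, so the side camera can see between the fingers, and approach high.

Emit:
{"name": "carry_out", "arguments": {"commands": [[0.032,-0.021,0,0,0,-0.127],[0.064,-0.043,0,0,0,-0.254],[0.095,-0.064,0,0,0,-0.38],[0.127,-0.086,0,0,0,-0.507],[0.159,-0.107,0,0,0,-0.634]], "jaw": 1}}

```text
time: 0.6
tool_pos: [0.2844, -0.3739, 0.205]
ee_rot: [-3.141, -0.0, 0.942]
wrist_force: [-0.3, 1.0, -0.1]
width: 0.0939
finger_force: 0.0
```

Emit:
{"name": "carry_out", "arguments": {"commands": [[0.038,0.002,0,0,0,-0.127],[0.077,0.003,0,0,0,-0.254],[0.115,0.005,0,0,0,-0.38],[0.154,0.006,0,0,0,-0.507],[0.192,0.008,0,0,0,-0.634]]}}

```text
time: 1.1
tool_pos: [0.4045, -0.2239, 0.2051]
ee_rot: [-3.141, -0.0, 1.576]
wrist_force: [-0.2, -0.0, -0.2]
width: 0.094
finger_force: 0.0
```

```bash
python3 - <<'E'
from bench import *
import numpy as np
o=get_obs();print({k:np.round(v,3) for k,v in o.items() if k in("time","joint_positions","tool_pos","ee_rot","wrist_force","qvel")})
E
```

```text
{'time': np.float64(1.1), 'joint_positions': array([-0.628, -0.109,  1.566, -0.   ,  1.685, -0.633]), 'qvel': array([ 0.831,  0.129, -0.114, -0.002, -0.018, -0.432]), 'tool_pos': array([ 0.405, -0.224,  0.205]), 'ee_rot': array([-3.141, -0.   ,  1.576]), 'wrist_force': array([-0.203, -0.013, -0.24 ])}
```

Emit:
{"name": "carry_out", "arguments": {"commands": [[0.029,0.024,0,0,0,0],[0.058,0.047,0,0,0,0],[0.088,0.071,0,0,0,0],[0.117,0.095,0,0,0,0],[0.146,0.119,0,0,0,0]]}}

```text
time: 1.6
tool_pos: [0.5236, -0.078, 0.2049]
ee_rot: [-3.141, -0.0, 1.571]
wrist_force: [0.7, -0.6, -0.3]
width: 0.0944
finger_force: 0.0
```

Emit:
{"name": "carry_out", "arguments": {"commands": [[0.035,0.028,0,0,0,0],[0.07,0.057,0,0,0,0],[0.105,0.085,0,0,0,0],[0.13,0.106,0,0,0,0],[0.146,0.118,0,0,0,0]]}}

```text
time: 2.1
tool_pos: [0.6418, 0.0689, 0.2039]
ee_rot: [-3.14, -0.0, 1.573]
wrist_force: [-0.4, -0.0, 0.3]
width: 0.094
finger_force: 0.0
```

Emit:
{"name": "carry_out", "arguments": {"commands": [[0,0,0.02,0,0,0],[0,0,0.045,0,0,0],[0,0,0.07,0,0,0],[0,0,0.09,0,0,0],[0,0,0.105,0,0,0]]}}

```text
time: 2.6
tool_pos: [0.6399, 0.0665, 0.0977]
ee_rot: [-3.138, 0.0, 1.571]
wrist_force: [-0.8, 0.8, -0.1]
width: 0.0941
finger_force: 0.0
```

```bash
python3 - <<'E'
from bench import *
from h import *
o=get_obs();print({k:np.round(v,4) for k,v in o.items() if k in("time","tool_pos","ee_rot","wrist_force")})
s=snapshot("side");np.savez("pics/side1.npz",**s)
w=snapshot("wrist");np.savez("pics/wrist1.npz",**w)
cv2.imwrite("pics/sw1.png",cv2.resize(np.hstack([s["img"][60:300,120:400],w["img"][::2,::2][:,:]][:1]),None,fx=1.6,fy=1.6)[...,::-1]); cv2.imwrite("pics/w1.png",w["img"][...,::-1])
P,m=knob(s,np.array([.5465,.0035]))
m2=m.copy()
v,u=np.nonzero(m);print(len(P),P.mean(0),P.min(0),P.max(0),u.min(),u.max(),v.min(),v.max())
E
```

```text
{'time': np.float64(2.6), 'tool_pos': array([0.6399, 0.0665, 0.0977]), 'ee_rot': array([-3.1380e+00,  2.0000e-04,  1.5709e+00]), 'wrist_force': array([-0.7707,  0.7801, -0.1335])}
60 [0.64002248 0.06560859 0.13412054] [0.6291415  0.05444337 0.12633957] [0.65193846 0.08173594 0.13977383] 267 275 164 172
```

View pics/sw1.png

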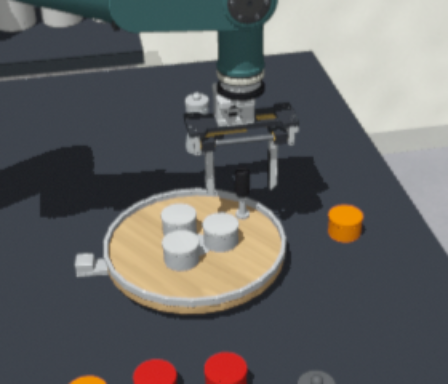

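View pics/w1.png

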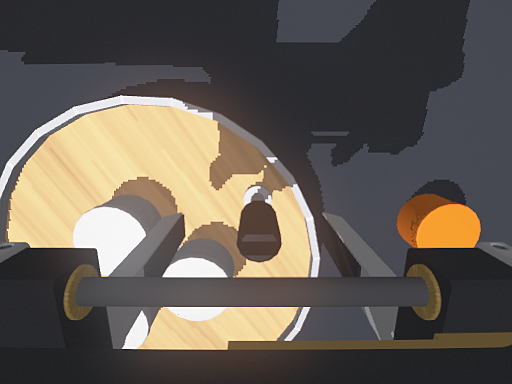

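The side crop shows the knob at (240,182) midway between the open fingers, and the wrist view agrees, with the knob at (258,225). Now I close on it.

Emit:
{"name": "carry_out", "arguments": {"commands": [[0,0,0,0,0,0],[0,0,0,0,0,0],[0,0,0,0,0,0],[0,0,0,0,0,0],[0,0,0,0,0,0]], "jaw": 0}}

```text
time: 3.2
tool_pos: [0.6414, 0.0665, 0.1012]
ee_rot: [3.14, 0.0, 1.571]
wrist_force: [-0.8, 0.4, 0.2]
width: 0.0576
finger_force: 0.0
```

Emit:
{"name": "carry_out", "arguments": {"commands": [[0,0,0,0,0,0],[0,0,0,0,0,0],[0,0,0,0,0,0],[0,0,0,0,0,0],[0,0,0,0,0,0]]}}

```text
time: 3.7
tool_pos: [0.6415, 0.0671, 0.1004]
ee_rot: [3.141, -0.001, 1.571]
wrist_force: [2.0, 1.1, -0.8]
width: 0.0255
finger_force: 30.0
```

```bash
cat >> h.py <<'E'
HUB=np.array([.5465,.0035])
def plan(xy,angs,r=.115,hub=HUB):
    "rows for calls of 5: tool (x,y)=(dy,dx) from commanded xy to circle points"
    p=hub+r*np.c_[np.cos(angs),np.sin(angs)]
    xy=np.array(xy)
    for i in range(0,len(p),5):
        d=p[i:i+5]-xy; print([[round(a[1],3),round(a[0],3),0,0,0,0] for a in d]); xy=xy+np.round(d[-1],3)
    print("end",xy,"ang",angs[-1])
def angle(P,hub=HUB):
    d=P[:2]-hub; return np.arctan2(d[1],d[0]),np.hypot(*d)
E
python3 - <<'E'
from bench import *
from h import *
o=get_obs();print({k:np.round(v,4) for k,v in o.items() if k in("time","tool_pos","ee_rot","wrist_force","wrist_torque","width","finger_force")})
xy=o["tool_pos"][:2];a0,r=angle(xy);print(a0,r)
# accelerate 0->0.8 over 1.5s then const 0.8 to 2.5 s
t=np.arange(1,26)*.1
# smooth: w=0.8*s^2(3-2s)
s=np.clip(t/1.5,0,1); th=.8*1.5*(s**3-s**4/2)+.8*np.clip(t-1.5,0,None)
plan(xy,a0+th,r=r)
E
```

```text
{'time': np.float64(3.7), 'tool_pos': array([0.6415, 0.0671, 0.1004]), 'ee_rot': array([ 3.1406e+00, -1.1000e-03,  1.5710e+00]), 'wrist_force': array([ 2.0296,  1.0813, -0.8321]), 'wrist_torque': array([ 0.2361, -0.3877,  0.0227]), 'finger_force': np.float64(29.9992), 'width': np.float64(0.0255)}
0.5901619908384479 0.11430708547795645
[[np.float64(0.0), np.float64(-0.0), 0, 0, 0, 0], [np.float64(0.0), np.float64(-0.0), 0, 0, 0, 0], [np.float64(0.001), np.float64(-0.001), 0, 0, 0, 0], [np.float64(0.002), np.float64(-0.001), 0, 0, 0, 0], [np.float64(0.003), np.float64(-0.002), 0, 0, 0, 0]]
[[np.float64(0.003), np.float64(-0.002), 0, 0, 0, 0], [np.float64(0.006), np.float64(-0.004), 0, 0, 0, 0], [np.float64(0.009), np.float64(-0.007), 0, 0, 0, 0], [np.float64(0.013), np.float64(-0.011), 0, 0, 0, 0], [np.float64(0.018), np.float64(-0.016), 0, 0, 0, 0]]
[[np.float64(0.004), np.float64(-0.005), 0, 0, 0, 0], [np.float64(0.009), np.float64(-0.011), 0, 0, 0, 0], [np.float64(0.014), np.float64(-0.018), 0, 0, 0, 0], [np.float64(0.018), np.float64(-0.026), 0, 0, 0, 0], [np.float64(0.022), np.float64(-0.035), 0, 0, 0, 0]]
[[np.float64(0.003), np.float64(-0.008), 0, 0, 0, 0], [np.float64(0.005), np.float64(-0.017), 0, 0, 0, 0], [np.float64(0.007), np.float64(-0.026), 0, 0, 0, 0], [np.float64(0.007), np.float64(-0.035), 0, 0, 0, 0], [np.float64(0.008), np.float64(-0.044), 0, 0, 0, 0]]
[[np.float64(-0.001), np.float64(-0.009), 0, 0, 0, 0], [np.float64(-0.002), np.float64(-0.018), 0, 0, 0, 0], [np.float64(-0.004), np.float64(-0.027), 0, 0, 0, 0], [np.float64(-0.007), np.float64(-0.036), 0, 0, 0, 0], [np.float64(-0.01), np.float64(-0.045), 0, 0, 0, 0]]
end [0.4994721  0.10811139] ang 1.990161990838448
```

Emit:
{"name": "carry_out", "arguments": {"commands": [[0,0,0,0,0,0],[0.0005,0,0,0,0,0],[0.001,-0.0005,0,0,0,0],[0.002,-0.0015,0,0,0,0],[0.0035,-0.0025,0,0,0,0]]}}

```text
time: 4.2
tool_pos: [0.6389, 0.0705, 0.1005]
ee_rot: [3.141, -0.001, 1.571]
wrist_force: [4.0, 2.4, -2.5]
width: 0.0251
finger_force: 30.0
```

Emit:
{"name": "carry_out", "arguments": {"commands": [[0.002,-0.0015,0,0,0,0],[0.005,-0.004,0,0,0,0],[0.0085,-0.007,0,0,0,0],[0.0125,-0.0105,0,0,0,0],[0.017,-0.015,0,0,0,0]]}}

```text
time: 4.7
tool_pos: [0.623, 0.0873, 0.1005]
ee_rot: [-3.141, 0.0, 1.571]
wrist_force: [2.5, 3.4, -0.2]
width: 0.0253
finger_force: 30.0
```

```bash
sed -i 's/round(a\[1\],3),round(a\[0\],3)/float(round(a[1],4)),float(round(a[0],4))/' h.py; python3 - <<'E'
from bench import *
from h import *
o=get_obs();print({k:np.round(v,4) for k,v in o.items() if k in("time","tool_pos","wrist_force","finger_force","width")})
xy=np.array([.6415-.0175,.0667+.0205]);a0,r=angle(xy);print(a0,r)
t=np.arange(0,41)*.1+1
s=np.clip(t/1.5,0,1); th=.8*1.5*(s**3-s**4/2)+.8*np.clip(t-1.5,0,None)
plan(xy,a0+(th-th[0])[1:],r=.1143)
E
```

```text
{'time': np.float64(4.7), 'tool_pos': array([0.623 , 0.0873, 0.1005]), 'wrist_force': array([ 2.5358,  3.4356, -0.1614]), 'finger_force': np.float64(29.9988), 'width': np.float64(0.0253)}
0.8238407534186362 0.11406989085643943
[[0.0049, -0.0053, 0, 0, 0, 0], [0.0096, -0.0115, 0, 0, 0, 0], [0.0143, -0.0186, 0, 0, 0, 0], [0.0185, -0.0264, 0, 0, 0, 0], [0.0223, -0.0347, 0, 0, 0, 0]]
[[0.0034, -0.0083, 0, 0, 0, 0], [0.0057, -0.0171, 0, 0, 0, 0], [0.0074, -0.0261, 0, 0, 0, 0], [0.0084, -0.0352, 0, 0, 0, 0], [0.0086, -0.0443, 0, 0, 0, 0]]
[[-0.0009, -0.0095, 0, 0, 0, 0], [-0.0022, -0.0185, 0, 0, 0, 0], [-0.0041, -0.0274, 0, 0, 0, 0], [-0.0068, -0.0362, 0, 0, 0, 0], [-0.0101, -0.0447, 0, 0, 0, 0]]
[[-0.0042, -0.0079, 0, 0, 0, 0], [-0.0088, -0.0158, 0, 0, 0, 0], [-0.0141, -0.0232, 0, 0, 0, 0], [-0.02, -0.0302, 0, 0, 0, 0], [-0.0264, -0.0368, 0, 0, 0, 0]]
[[-0.0073, -0.0057, 0, 0, 0, 0], [-0.0147, -0.0112, 0, 0, 0, 0], [-0.0224, -0.016, 0, 0, 0, 0], [-0.0306, -0.0202, 0, 0, 0, 0], [-0.039, -0.0237, 0, 0, 0, 0]]
[[-0.0087, -0.0025, 0, 0, 0, 0], [-0.0176, -0.0046, 0, 0, 0, 0], [-0.0266, -0.006, 0, 0, 0, 0], [-0.0357, -0.0067, 0, 0, 0, 0], [-0.0449, -0.0067, 0, 0, 0, 0]]
[[-0.009, 0.0011, 0, 0, 0, 0], [-0.018, 0.0026, 0, 0, 0, 0], [-0.0269, 0.0048, 0, 0, 0, 0], [-0.0355, 0.0077, 0, 0, 0, 0], [-0.0439, 0.0113, 0, 0, 0, 0]]
[[-0.008, 0.0046, 0, 0, 0, 0], [-0.0157, 0.0095, 0, 0, 0, 0], [-0.023, 0.015, 0, 0, 0, 0], [-0.0299, 0.0211, 0, 0, 0, 0], [-0.0362, 0.0277, 0, 0, 0, 0]]
end [ 0.471  -0.0818] ang 3.9868037163815995
```

Emit:
{"name": "carry_out", "arguments": {"commands": [[0.005,-0.0055,0,0,0,0],[0.0095,-0.0115,0,0,0,0],[0.0145,-0.0185,0,0,0,0],[0.0185,-0.0265,0,0,0,0],[0.0225,-0.0345,0,0,0,0]]}}

```text
time: 5.2
tool_pos: [0.5876, 0.1083, 0.1005]
ee_rot: [-3.14, 0.003, 1.57]
wrist_force: [-1.8, -5.0, 1.9]
width: 0.0251
finger_force: 30.0
```

Emit:
{"name": "carry_out", "arguments": {"commands": [[0.0035,-0.0085,0,0,0,0],[0.0055,-0.017,0,0,0,0],[0.0075,-0.026,0,0,0,0],[0.0085,-0.035,0,0,0,0],[0.0085,-0.0445,0,0,0,0]]}}

```text
time: 5.7
tool_pos: [0.5439, 0.1153, 0.1005]
ee_rot: [3.141, 0.006, 1.57]
wrist_force: [0.1, -8.6, 0.9]
width: 0.0252
finger_force: 30.0
```

Emit:
{"name": "carry_out", "arguments": {"commands": [[-0.001,-0.0095,0,0,0,0],[-0.002,-0.0185,0,0,0,0],[-0.004,-0.0275,0,0,0,0],[-0.007,-0.036,0,0,0,0],[-0.01,-0.0445,0,0,0,0]]}}

```text
time: 6.2
tool_pos: [0.5005, 0.1051, 0.1005]
ee_rot: [3.139, 0.006, 1.57]
wrist_force: [4.2, -6.7, -1.6]
width: 0.0255
finger_force: 30.0
```

```bash
python3 - <<'E'
from bench import *
from h import *
o=get_obs();print({k:np.round(v,4) for k,v in o.items() if k in("time","tool_pos","wrist_force","finger_force","width")},angle(o["tool_pos"]))
E
```

```text
{'time': np.float64(6.2), 'tool_pos': array([0.5005, 0.1051, 0.1005]), 'wrist_force': array([ 4.2367, -6.6696, -1.6024]), 'finger_force': np.float64(29.9996), 'width': np.float64(0.0255)} (np.float64(1.9958261333189529), np.float64(0.1115360667653567))
```

```bash
sed -i 's/^HUB=.*/HUB=np.array([.5475,.001])/' h.py; python3 - <<'E'
from h import *
xy=np.array([.5005,.1082]);n=np.arange(1,16)
p=1.984+.08*n
plan(xy,p,r=np.interp(n,[0,5],[.117,.1148])[:,None])
E
```

```text
[[-0.0045, -0.0082, 0, 0, 0, 0], [-0.0096, -0.016, 0, 0, 0, 0], [-0.0153, -0.0233, 0, 0, 0, 0], [-0.0216, -0.0301, 0, 0, 0, 0], [-0.0283, -0.0364, 0, 0, 0, 0]]
[[-0.0072, -0.0064, 0, 0, 0, 0], [-0.0146, -0.0119, 0, 0, 0, 0], [-0.0224, -0.0168, 0, 0, 0, 0], [-0.0306, -0.021, 0, 0, 0, 0], [-0.039, -0.0245, 0, 0, 0, 0]]
[[-0.0087, -0.0024, 0, 0, 0, 0], [-0.0177, -0.0046, 0, 0, 0, 0], [-0.0267, -0.006, 0, 0, 0, 0], [-0.0359, -0.0067, 0, 0, 0, 0], [-0.0451, -0.0067, 0, 0, 0, 0]]
end [ 0.4325 -0.0038] ang 3.184
```

Emit:
{"name": "carry_out", "arguments": {"commands": [[-0.0045,-0.008,0,0,0,0],[-0.0095,-0.016,0,0,0,0],[-0.0155,-0.0235,0,0,0,0],[-0.0215,-0.03,0,0,0,0],[-0.0285,-0.0365,0,0,0,0]]}}

```text
time: 6.7
tool_pos: [0.4638, 0.0786, 0.1004]
ee_rot: [3.139, 0.001, 1.571]
wrist_force: [3.2, -4.0, -1.9]
width: 0.0256
finger_force: 30.0
```

Emit:
{"name": "carry_out", "arguments": {"commands": [[-0.007,-0.006,0,0,0,0],[-0.0145,-0.012,0,0,0,0],[-0.0225,-0.017,0,0,0,0],[-0.0305,-0.021,0,0,0,0],[-0.039,-0.0245,0,0,0,0]], "jaw": 1}}

```text
time: 7.2
tool_pos: [0.4386, 0.0401, 0.1005]
ee_rot: [-3.142, -0.0, 1.571]
wrist_force: [0.6, -0.0, -0.5]
width: 0.0616
finger_force: 0.0
```

```bash
cat > look.py <<'E'
from bench import *
from h import *
import sys
o=get_obs();print({k:np.round(v,4).tolist() for k,v in o.items() if k in("time","tool_pos","wrist_force","finger_force","width")},"tool ang",angle(o["tool_pos"]))
s=snapshot("side");P,m=knob(s,HUB)
n,l,st,ce=cv2.connectedComponentsWithStats(m.astype(np.uint8))
near=np.zeros_like(m)
W=cloud(s)
m&=np.hypot(W[...,0]-o["tool_pos"][0],W[...,1]-o["tool_pos"][1])<.045
n,l,st,ce=cv2.connectedComponentsWithStats(m.astype(np.uint8))
for i in range(1,n):
    if st[i,4]>8:
        c=W[l==i].mean(0);print("blob",st[i].tolist(),c.round(4),"ang,r",np.round(angle(c),4))
np.savez("pics/last.npz",**s)
E
python3 look.py
```

```text
{'time': 7.2, 'tool_pos': [0.4386, 0.0401, 0.1005], 'wrist_force': [0.5931, -0.0156, -0.5057], 'finger_force': 0.0, 'width': 0.0616} tool ang (np.float64(2.797086912620623), np.float64(0.1156957754015759))
blob [192, 179, 10, 9, 68] [0.437  0.0359 0.1345] ang,r [2.8359 0.1158]
```

```bash
cat >> h.py <<'E'
def coast(a,w,t,I=.0206):
    "angle after times t"
    k=.0014/I;c=.0004/.0014
    return a+(w+c)/k*(1-np.exp(-k*t))-c*t, (w+c)*np.exp(-k*t)-c
E
python3 - <<'E'
from h import *
a,w=coast(2.86,.775,np.arange(1,11)*.1);print(a,w[-1])
plan([.4395,.0407],a)
E
```

```text
[2.93714038 3.01356476 3.089278   3.16428491 3.23859028 3.31219886
 3.38511536 3.45734448 3.52889087 3.59975915] 0.7053076307279789
[[-0.0164, -0.0046, 0, 0, 0, 0], [-0.025, -0.0061, 0, 0, 0, 0], [-0.0337, -0.0068, 0, 0, 0, 0], [-0.0423, -0.007, 0, 0, 0, 0], [-0.0508, -0.0065, 0, 0, 0, 0]]
[[-0.0082, 0.0007, 0, 0, 0, 0], [-0.0164, 0.0024, 0, 0, 0, 0], [-0.0244, 0.0047, 0, 0, 0, 0], [-0.0321, 0.0075, 0, 0, 0, 0], [-0.0396, 0.0109, 0, 0, 0, 0]]
end [ 0.4445 -0.0503] ang 3.599759147859738
```

Emit:
{"name": "carry_out", "arguments": {"commands": [[-0.014,-0.004,0,0,0,0],[-0.025,-0.006,0,0,0,0],[-0.034,-0.007,0,0,0,0],[-0.042,-0.007,0,0,0,0],[-0.051,-0.0065,0,0,0,0]]}}

```text
time: 7.75
tool_pos: [0.4327, -0.0111, 0.1005]
ee_rot: [3.141, -0.0, 1.571]
wrist_force: [0.2, -0.3, 0.2]
width: 0.094
finger_force: 0.0
```

```bash
python3 look.py
```

```text
{'time': 7.75, 'tool_pos': [0.4327, -0.0111, 0.1005], 'wrist_force': [0.1681, -0.2689, 0.1514], 'finger_force': 0.0, 'width': 0.094} tool ang (np.float64(-3.036645644301255), np.float64(0.11546066279969983))
blob [191, 191, 11, 9, 75] [ 0.4327 -0.0163  0.1341] ang,r [-2.9921  0.1161]
```

```bash
python3 - <<'E'
from h import *
a,w=coast(3.32,.77,np.arange(1,11)*.1);print(a[[4,9]],w[-1])
plan([.433,-.0103],a)
E
```

```text
[3.69613228 4.05492527] 0.7006361469467697
[[-0.0177, 0.0032, 0, 0, 0, 0], [-0.0261, 0.0057, 0, 0, 0, 0], [-0.0341, 0.0089, 0, 0, 0, 0], [-0.0419, 0.0125, 0, 0, 0, 0], [-0.0493, 0.0167, 0, 0, 0, 0]]
[[-0.0072, 0.0044, 0, 0, 0, 0], [-0.0138, 0.0096, 0, 0, 0, 0], [-0.0199, 0.0151, 0, 0, 0, 0], [-0.0256, 0.021, 0, 0, 0, 0], [-0.0307, 0.0272, 0, 0, 0, 0]]
end [ 0.477  -0.0903] ang 4.054925266354675
```

Emit:
{"name": "carry_out", "arguments": {"commands": [[-0.014,0.0025,0,0,0,0],[-0.025,0.0055,0,0,0,0],[-0.034,0.009,0,0,0,0],[-0.042,0.0125,0,0,0,0],[-0.0495,0.0165,0,0,0,0]]}}

```text
time: 8.3
tool_pos: [0.4494, -0.0606, 0.1004]
ee_rot: [-3.142, -0.0, 1.571]
wrist_force: [0.3, -0.2, -0.0]
width: 0.094
finger_force: 0.0
```

Emit:
{"name": "carry_out", "arguments": {"commands": [[-0.007,0.0045,0,0,0,0],[-0.014,0.0095,0,0,0,0],[-0.02,0.015,0,0,0,0],[-0.0255,0.021,0,0,0,0],[-0.0305,0.027,0,0,0,0]]}}

```text
time: 8.8
tool_pos: [0.4766, -0.0909, 0.1004]
ee_rot: [-3.142, 0.0, 1.571]
wrist_force: [0.1, 0.3, -1.1]
width: 0.0942
finger_force: 0.0
```

```bash
python3 look.py
```

```text
{'time': 8.8, 'tool_pos': [0.4766, -0.0909, 0.1004], 'wrist_force': [0.0519, 0.3028, -1.1035], 'finger_force': 0.0, 'width': 0.0942} tool ang (np.float64(-2.2278755208578414), np.float64(0.11609792201710428))
blob [215, 208, 10, 9, 70] [ 0.4814 -0.0957  0.1345] ang,r [-2.1703  0.1171]
```

```bash
python3 - <<'E'
from h import *
a,w=coast(4.155,.745,np.arange(1,11)*.1);print(a[[4,9]],w[-1])
plan([.4765,-.0903],a)
E
```

```text
[4.51884227 4.86575586] 0.6772787280407229
[[-0.0105, 0.0176, 0, 0, 0, 0], [-0.0142, 0.0252, 0, 0, 0, 0], [-0.0172, 0.033, 0, 0, 0, 0], [-0.0197, 0.0409, 0, 0, 0, 0], [-0.0216, 0.0489, 0, 0, 0, 0]]
[[-0.0008, 0.0079, 0, 0, 0, 0], [-0.0015, 0.0159, 0, 0, 0, 0], [-0.0017, 0.0239, 0, 0, 0, 0], [-0.0013, 0.0318, 0, 0, 0, 0], [-0.0004, 0.0396, 0, 0, 0, 0]]
end [ 0.5655 -0.1123] ang 4.865755858829362
```

Emit:
{"name": "carry_out", "arguments": {"commands": [[-0.008,0.014,0,0,0,0],[-0.014,0.0245,0,0,0,0],[-0.017,0.033,0,0,0,0],[-0.0195,0.041,0,0,0,0],[-0.0215,0.049,0,0,0,0]]}}

```text
time: 9.35
tool_pos: [0.5256, -0.1121, 0.1004]
ee_rot: [-3.141, -0.0, 1.571]
wrist_force: [-0.3, 1.0, 0.5]
width: 0.0939
finger_force: 0.0
```

Emit:
{"name": "carry_out", "arguments": {"commands": [[-0.001,0.008,0,0,0,0],[-0.0015,0.016,0,0,0,0],[-0.0015,0.024,0,0,0,0],[-0.0015,0.032,0,0,0,0],[-0.0005,0.0395,0,0,0,0]]}}

```text
time: 9.85
tool_pos: [0.5652, -0.1125, 0.1005]
ee_rot: [3.142, 0.0, 1.571]
wrist_force: [0.2, 1.2, -0.9]
width: 0.0939
finger_force: 0.0
```

```bash
python3 look.py
```

```text
{'time': 9.85, 'tool_pos': [0.5652, -0.1125, 0.1005], 'wrist_force': [0.1891, 1.1948, -0.8568], 'finger_force': 0.0, 'width': 0.0939} tool ang (np.float64(-1.4157301048160225), np.float64(0.11483758613438781))
blob [250, 208, 11, 9, 76] [ 0.5647 -0.1134  0.1338] ang,r [-1.4212  0.1157]
```

```bash
python3 - <<'E'
from h import *
a,w=coast(4.91,.675,np.arange(1,11)*.1);print(a[[4,9]],w[-1])
plan([.565,-.1123],a)
E
```

```text
[5.23943026 5.55308152] 0.6118779551037925
[[0.0023, 0.0126, 0, 0, 0, 0], [0.0046, 0.0199, 0, 0, 0, 0], [0.0073, 0.027, 0, 0, 0, 0], [0.0104, 0.0338, 0, 0, 0, 0], [0.0139, 0.0403, 0, 0, 0, 0]]
[[0.0038, 0.0066, 0, 0, 0, 0], [0.0081, 0.0125, 0, 0, 0, 0], [0.0126, 0.0181, 0, 0, 0, 0], [0.0175, 0.0233, 0, 0, 0, 0], [0.0226, 0.0282, 0, 0, 0, 0]]
end [ 0.633  -0.0753] ang 5.553081517758484
```

Emit:
{"name": "carry_out", "arguments": {"commands": [[0.002,0.0115,0,0,0,0],[0.0045,0.0195,0,0,0,0],[0.0075,0.027,0,0,0,0],[0.0105,0.034,0,0,0,0],[0.014,0.0405,0,0,0,0]]}}

```text
time: 10.4
tool_pos: [0.6056, -0.0982, 0.1004]
ee_rot: [-3.142, 0.0, 1.571]
wrist_force: [-0.4, -0.1, 0.4]
width: 0.0941
finger_force: 0.0
```

Emit:
{"name": "carry_out", "arguments": {"commands": [[0.004,0.0065,0,0,0,0],[0.008,0.0125,0,0,0,0],[0.0125,0.018,0,0,0,0],[0.0175,0.0235,0,0,0,0],[0.0225,0.028,0,0,0,0]]}}

```text
time: 10.9
tool_pos: [0.6335, -0.0755, 0.1005]
ee_rot: [3.142, 0.0, 1.571]
wrist_force: [-0.3, -0.5, 0.3]
width: 0.0941
finger_force: 0.0
```

```bash
python3 look.py
```

```text
{'time': 10.9, 'tool_pos': [0.6335, -0.0755, 0.1005], 'wrist_force': [-0.2602, -0.4684, 0.259], 'finger_force': 0.0, 'width': 0.0941} tool ang (np.float64(-0.7273275555969893), np.float64(0.11511982133406308))
blob [275, 194, 10, 9, 72] [ 0.6329 -0.0734  0.1341] ang,r [-0.7169  0.1133]
```

```bash
python3 - <<'E'
from h import *
a,w=coast(5.61,.64,np.arange(1,11)*.1);print(a[[4,9]],w[-1])
plan([.6335,-.0758],a)
E
```

```text
[5.92222425 6.21924435] 0.5791775686353271
[[0.011, 0.0083, 0, 0, 0, 0], [0.017, 0.0123, 0, 0, 0, 0], [0.0233, 0.0158, 0, 0, 0, 0], [0.0297, 0.0189, 0, 0, 0, 0], [0.0362, 0.0216, 0, 0, 0, 0]]
[[0.0068, 0.0019, 0, 0, 0, 0], [0.0134, 0.0037, 0, 0, 0, 0], [0.0201, 0.0051, 0, 0, 0, 0], [0.0268, 0.0061, 0, 0, 0, 0], [0.0335, 0.0068, 0, 0, 0, 0]]
end [ 0.6625 -0.0068] ang 6.219244347223045
```

Emit:
{"name": "carry_out", "arguments": {"commands": [[0.01,0.0075,0,0,0,0],[0.017,0.0125,0,0,0,0],[0.0235,0.016,0,0,0,0],[0.0295,0.019,0,0,0,0],[0.036,0.0215,0,0,0,0]]}}

```text
time: 11.45
tool_pos: [0.6548, -0.0394, 0.1005]
ee_rot: [-3.142, 0.0, 1.571]
wrist_force: [0.5, -0.8, 0.1]
width: 0.094
finger_force: 0.0
```

Emit:
{"name": "carry_out", "arguments": {"commands": [[0.007,0.002,0,0,0,0],[0.0135,0.0035,0,0,0,0],[0.02,0.005,0,0,0,0],[0.027,0.006,0,0,0,0],[0.0335,0.007,0,0,0,0]]}}

```text
time: 11.95
tool_pos: [0.6616, -0.0059, 0.1005]
ee_rot: [-3.142, 0.0, 1.571]
wrist_force: [0.3, -0.1, 0.3]
width: 0.0941
finger_force: 0.0
```

```bash
python3 look.py
```

```text
{'time': 11.95, 'tool_pos': [0.6616, -0.0059, 0.1005], 'wrist_force': [0.2667, -0.066, 0.2702], 'finger_force': 0.0, 'width': 0.0941} tool ang (np.float64(-0.060571566434277635), np.float64(0.11427368099853338))
blob [280, 178, 10, 9, 68] [ 0.6601 -0.0058  0.134 ] ang,r [-0.0605  0.1128]
```

```bash
python3 - <<'E'
from h import *
a,w=coast(6.26,.6,np.arange(1,11)*.1);print(a[[4,9]],w[-1])
plan([.662,-.0063],a)
E
```

```text
[6.55256024 6.8305733 ] 0.5418056983856525
[[0.0115, 0.0004, 0, 0, 0, 0], [0.0183, -0.0, 0, 0, 0, 0], [0.025, -0.0009, 0, 0, 0, 0], [0.0315, -0.0021, 0, 0, 0, 0], [0.0379, -0.0036, 0, 0, 0, 0]]
[[0.0061, -0.0016, 0, 0, 0, 0], [0.0122, -0.0038, 0, 0, 0, 0], [0.0181, -0.0064, 0, 0, 0, 0], [0.0237, -0.0092, 0, 0, 0, 0], [0.0292, -0.0123, 0, 0, 0, 0]]
end [0.646  0.0607] ang 6.830573295182542
```

Emit:
{"name": "carry_out", "arguments": {"commands": [[0.01,0.0005,0,0,0,0],[0.018,0,0,0,0,0],[0.025,-0.001,0,0,0,0],[0.0315,-0.002,0,0,0,0],[0.038,-0.0035,0,0,0,0]]}}

```text
time: 12.5
tool_pos: [0.6579, 0.0321, 0.1005]
ee_rot: [3.142, 0.0, 1.571]
wrist_force: [-1.0, -0.3, -0.1]
width: 0.0938
finger_force: 0.0
```

Emit:
{"name": "carry_out", "arguments": {"commands": [[0.006,-0.0015,0,0,0,0],[0.012,-0.004,0,0,0,0],[0.018,-0.0065,0,0,0,0],[0.0235,-0.009,0,0,0,0],[0.029,-0.0125,0,0,0,0]]}}

```text
time: 13.0
tool_pos: [0.6453, 0.0609, 0.1004]
ee_rot: [3.142, 0.0, 1.571]
wrist_force: [-0.5, 1.0, -0.5]
width: 0.0942
finger_force: 0.0
```

```bash
python3 look.py
```

```text
{'time': 13.0, 'tool_pos': [0.6453, 0.0609, 0.1004], 'wrist_force': [-0.5073, 0.9611, -0.4826], 'finger_force': 0.0, 'width': 0.0942} tool ang (np.float64(0.5495331910127496), np.float64(0.11470159014926451))
blob [269, 166, 9, 9, 62] [0.6442 0.0582 0.1339] ang,r [0.5341 0.1123]
```

```bash
python3 - <<'E'
from h import *
a,w=coast(6.849,.535,np.arange(1,16)*.1);print(a[[4,9,14]],w[-1])
plan([.6460,.0612],a)
E
```

```text
[7.10960622 7.35673284 7.5908302 ] 0.45545814159787873
[[0.0065, -0.0048, 0, 0, 0, 0], [0.0114, -0.0085, 0, 0, 0, 0], [0.016, -0.0123, 0, 0, 0, 0], [0.0203, -0.0164, 0, 0, 0, 0], [0.0244, -0.0206, 0, 0, 0, 0]]
[[0.0042, -0.004, 0, 0, 0, 0], [0.0078, -0.0085, 0, 0, 0, 0], [0.0111, -0.0131, 0, 0, 0, 0], [0.0141, -0.0178, 0, 0, 0, 0], [0.0169, -0.0226, 0, 0, 0, 0]]
[[0.0024, -0.0045, 0, 0, 0, 0], [0.0046, -0.0095, 0, 0, 0, 0], [0.0066, -0.0145, 0, 0, 0, 0], [0.0084, -0.0195, 0, 0, 0, 0], [0.0098, -0.0246, 0, 0, 0, 0]]
end [0.577  0.1122] ang 7.590830202202641
```

Emit:
{"name": "carry_out", "arguments": {"commands": [[0.006,-0.0045,0,0,0,0],[0.0115,-0.0085,0,0,0,0],[0.016,-0.0125,0,0,0,0],[0.0205,-0.0165,0,0,0,0],[0.0245,-0.0205,0,0,0,0]]}}

```text
time: 13.55
tool_pos: [0.6247, 0.0854, 0.1005]
ee_rot: [3.142, 0.0, 1.571]
wrist_force: [0.1, 0.1, 0.1]
width: 0.0941
finger_force: 0.0
```

Emit:
{"name": "carry_out", "arguments": {"commands": [[0.004,-0.004,0,0,0,0],[0.008,-0.0085,0,0,0,0],[0.011,-0.013,0,0,0,0],[0.014,-0.018,0,0,0,0],[0.017,-0.0225,0,0,0,0]]}}

```text
time: 14.05
tool_pos: [0.6021, 0.1022, 0.1005]
ee_rot: [-3.142, 0.0, 1.571]
wrist_force: [-0.6, 0.5, 0.2]
width: 0.094
finger_force: 0.0
```

```bash
python3 look.py
```

```text
{'time': 14.05, 'tool_pos': [0.6021, 0.1022, 0.1005], 'wrist_force': [-0.5981, 0.5469, 0.1737], 'finger_force': 0.0, 'width': 0.094} tool ang (np.float64(1.0761262029116792), np.float64(0.11499318808249129))
blob [250, 159, 10, 8, 62] [0.6007 0.1013 0.1341] ang,r [1.0834 0.1135]
```

```bash
python3 - <<'E'
from h import *
a,w=coast(7.385,.495,np.arange(1,11)*.1);print(a[[4,9]],w[-1])
plan([.6025,.1027],a)
E
```

```text
[7.62594221 7.85406178] 0.44370453898025647
[[0.0033, -0.0081, 0, 0, 0, 0], [0.0055, -0.0133, 0, 0, 0, 0], [0.0074, -0.0185, 0, 0, 0, 0], [0.009, -0.0238, 0, 0, 0, 0], [0.0103, -0.029, 0, 0, 0, 0]]
[[0.0014, -0.0053, 0, 0, 0, 0], [0.0022, -0.0105, 0, 0, 0, 0], [0.0028, -0.0157, 0, 0, 0, 0], [0.0032, -0.0209, 0, 0, 0, 0], [0.0033, -0.026, 0, 0, 0, 0]]
end [0.5475 0.1157] ang 7.854061783576225
```

Emit:
{"name": "carry_out", "arguments": {"commands": [[0.003,-0.0075,0,0,0,0],[0.0055,-0.0135,0,0,0,0],[0.0075,-0.0185,0,0,0,0],[0.009,-0.024,0,0,0,0],[0.0105,-0.029,0,0,0,0]]}}

```text
time: 14.6
tool_pos: [0.5731, 0.1126, 0.1005]
ee_rot: [3.141, 0.0, 1.571]
wrist_force: [0.0, -0.0, -0.3]
width: 0.094
finger_force: 0.0
```

Emit:
{"name": "carry_out", "arguments": {"commands": [[0.0015,-0.0055,0,0,0,0],[0.002,-0.0105,0,0,0,0],[0.003,-0.0155,0,0,0,0],[0.003,-0.021,0,0,0,0],[0.0035,-0.026,0,0,0,0]]}}

```text
time: 15.1
tool_pos: [0.5471, 0.1159, 0.1005]
ee_rot: [-3.142, 0.0, 1.571]
wrist_force: [0.5, -0.1, -1.3]
width: 0.0941
finger_force: 0.0
```

```bash
python3 look.py
```

```text
{'time': 15.1, 'tool_pos': [0.5471, 0.1159, 0.1005], 'wrist_force': [0.5064, -0.0984, -1.2539], 'finger_force': 0.0, 'width': 0.0941} tool ang (np.float64(1.574466447161453), np.float64(0.11493724730021491))
blob [230, 159, 9, 8, 62] [0.5467 0.1151 0.1336] ang,r [1.5779 0.1141]
```

```bash
python3 - <<'E'
from h import *
a,w=coast(7.872,.44,np.arange(1,11)*.1);print(a[[4,9]],w[-1])
plan([.5475,.1162],a)
E
```

```text
[8.08590419 8.28788909] 0.392318217386954
[[-0.0004, -0.0071, 0, 0, 0, 0], [-0.0008, -0.0121, 0, 0, 0, 0], [-0.0015, -0.0169, 0, 0, 0, 0], [-0.0023, -0.0217, 0, 0, 0, 0], [-0.0033, -0.0264, 0, 0, 0, 0]]
[[-0.0015, -0.005, 0, 0, 0, 0], [-0.0028, -0.0095, 0, 0, 0, 0], [-0.0044, -0.0139, 0, 0, 0, 0], [-0.006, -0.0182, 0, 0, 0, 0], [-0.0079, -0.0223, 0, 0, 0, 0]]
end [0.4995 0.1052] ang 8.287889087020533
```

Emit:
{"name": "carry_out", "arguments": {"commands": [[-0.0005,-0.007,0,0,0,0],[-0.001,-0.012,0,0,0,0],[-0.0015,-0.017,0,0,0,0],[-0.0025,-0.0215,0,0,0,0],[-0.0035,-0.0265,0,0,0,0]], "jaw": 0}}

```text
time: 15.65
tool_pos: [0.5207, 0.1124, 0.1005]
ee_rot: [3.141, 0.0, 1.571]
wrist_force: [0.9, 0.4, 0.2]
width: 0.0574
finger_force: 0.0
```

Emit:
{"name": "carry_out", "arguments": {"commands": [[-0.0015,-0.005,0,0,0,0],[-0.003,-0.0095,0,0,0,0],[-0.0045,-0.014,0,0,0,0],[-0.006,-0.018,0,0,0,0],[-0.0075,-0.0225,0,0,0,0]]}}

```text
time: 16.15
tool_pos: [0.4985, 0.1043, 0.1006]
ee_rot: [3.141, 0.001, 1.571]
wrist_force: [1.5, -2.2, 0.4]
width: 0.0252
finger_force: 30.0
```

```bash
python3 - <<'E'
from bench import *
from h import *
o=get_obs();print({k:np.round(v,4).tolist() for k,v in o.items() if k in("time","tool_pos","wrist_force","finger_force","width")})
xy=np.array([.4985,.1052]);a0,r=angle(xy);print(a0,r)
# decelerate: const .38 for T1 then smooth to zero
D=3.04-a0; w=.4; T=4.0 # smooth ramp of duration T covers w*T/2
T=2*D/w; print(T)
T=round(T*10+.5)/10
n=int(T*10); t=np.arange(1,n+1)*.1; s=t/T
f=s-(s**3-s**4/2)          # speed w(1-3s^2+2s^3), total 1/2
th=a0+D*f/.5
plan(xy,th,r=np.interp(t,[0,.5],[r,.1148])[:,None])
E
```

```text
{'time': 16.15, 'tool_pos': [0.4985, 0.1043, 0.1006], 'wrist_force': [1.5414, -2.2126, 0.428], 'finger_force': 30.0001, 'width': 0.0252}
2.0103615683955933 0.11514616797792274
5.148192158022034
[[-0.0021, -0.0041, 0, 0, 0, 0], [-0.0043, -0.008, 0, 0, 0, 0], [-0.0067, -0.0119, 0, 0, 0, 0], [-0.0092, -0.0156, 0, 0, 0, 0], [-0.0118, -0.0192, 0, 0, 0, 0]]
[[-0.0025, -0.0037, 0, 0, 0, 0], [-0.0053, -0.007, 0, 0, 0, 0], [-0.0082, -0.0102, 0, 0, 0, 0], [-0.0111, -0.0132, 0, 0, 0, 0], [-0.0141, -0.0161, 0, 0, 0, 0]]
[[-0.0031, -0.0028, 0, 0, 0, 0], [-0.0062, -0.0054, 0, 0, 0, 0], [-0.0092, -0.0078, 0, 0, 0, 0], [-0.0123, -0.01, 0, 0, 0, 0], [-0.0153, -0.0121, 0, 0, 0, 0]]
[[-0.0034, -0.002, 0, 0, 0, 0], [-0.0063, -0.0037, 0, 0, 0, 0], [-0.0093, -0.0053, 0, 0, 0, 0], [-0.0121, -0.0068, 0, 0, 0, 0], [-0.0149, -0.0082, 0, 0, 0, 0]]
[[-0.0027, -0.0014, 0, 0, 0, 0], [-0.0053, -0.0025, 0, 0, 0, 0], [-0.0078, -0.0035, 0, 0, 0, 0], [-0.0103, -0.0044, 0, 0, 0, 0], [-0.0126, -0.0052, 0, 0, 0, 0]]
[[-0.0019, -0.0009, 0, 0, 0, 0], [-0.004, -0.0015, 0, 0, 0, 0], [-0.006, -0.002, 0, 0, 0, 0], [-0.0079, -0.0025, 0, 0, 0, 0], [-0.0096, -0.0029, 0, 0, 0, 0]]
[[-0.0013, -0.0003, 0, 0, 0, 0], [-0.0028, -0.0006, 0, 0, 0, 0], [-0.0042, -0.0009, 0, 0, 0, 0], [-0.0055, -0.0011, 0, 0, 0, 0], [-0.0067, -0.0013, 0, 0, 0, 0]]
[[-0.0008, -0.0005, 0, 0, 0, 0], [-0.0017, -0.0006, 0, 0, 0, 0], [-0.0026, -0.0007, 0, 0, 0, 0], [-0.0033, -0.0008, 0, 0, 0, 0], [-0.004, -0.0009, 0, 0, 0, 0]]
[[-0.0006, 0.0, 0, 0, 0, 0], [-0.001, -0.0, 0, 0, 0, 0], [-0.0014, -0.0001, 0, 0, 0, 0], [-0.0018, -0.0001, 0, 0, 0, 0], [-0.002, -0.0002, 0, 0, 0, 0]]
[[-0.0002, -0.0002, 0, 0, 0, 0], [-0.0004, -0.0002, 0, 0, 0, 0], [-0.0005, -0.0002, 0, 0, 0, 0], [-0.0005, -0.0002, 0, 0, 0, 0], [-0.0005, -0.0002, 0, 0, 0, 0]]
[[0.0004, -0.0002, 0, 0, 0, 0], [0.0004, -0.0002, 0, 0, 0, 0]]
end [0.4335 0.0122] ang 3.04
```

Gripped cleanly. Now I slow it down to park.

Emit:
{"name": "carry_out", "arguments": {"commands": [[-0.002,-0.004,0,0,0,0],[-0.0045,-0.008,0,0,0,0],[-0.0065,-0.012,0,0,0,0],[-0.009,-0.0155,0,0,0,0],[-0.012,-0.019,0,0,0,0]]}}

```text
time: 16.65
tool_pos: [0.4794, 0.0928, 0.1005]
ee_rot: [3.141, -0.0, 1.571]
wrist_force: [0.1, -1.0, -0.3]
width: 0.0252
finger_force: 30.0
```

Emit:
{"name": "carry_out", "arguments": {"commands": [[-0.0025,-0.0035,0,0,0,0],[-0.0055,-0.007,0,0,0,0],[-0.008,-0.01,0,0,0,0],[-0.011,-0.013,0,0,0,0],[-0.014,-0.016,0,0,0,0]]}}

```text
time: 17.15
tool_pos: [0.4636, 0.0787, 0.1005]
ee_rot: [3.141, 0.0, 1.571]
wrist_force: [3.4, -2.9, -1.2]
width: 0.0251
finger_force: 30.0
```

Emit:
{"name": "carry_out", "arguments": {"commands": [[-0.003,-0.003,0,0,0,0],[-0.006,-0.0055,0,0,0,0],[-0.009,-0.008,0,0,0,0],[-0.0125,-0.01,0,0,0,0],[-0.0155,-0.012,0,0,0,0]]}}

```text
time: 17.65
tool_pos: [0.4516, 0.0633, 0.1006]
ee_rot: [3.141, -0.0, 1.571]
wrist_force: [4.0, -2.0, -1.2]
width: 0.0253
finger_force: 30.0
```

Emit:
{"name": "carry_out", "arguments": {"commands": [[-0.003,-0.002,0,0,0,0],[-0.0065,-0.0035,0,0,0,0],[-0.0095,-0.0055,0,0,0,0],[-0.012,-0.007,0,0,0,0],[-0.015,-0.008,0,0,0,0]]}}

```text
time: 18.15
tool_pos: [0.4435, 0.0485, 0.1005]
ee_rot: [3.141, -0.0, 1.571]
wrist_force: [2.9, -1.3, -0.7]
width: 0.0257
finger_force: 30.0
```

Emit:
{"name": "carry_out", "arguments": {"commands": [[-0.0025,-0.0015,0,0,0,0],[-0.0055,-0.0025,0,0,0,0],[-0.008,-0.0035,0,0,0,0],[-0.0105,-0.0045,0,0,0,0],[-0.0125,-0.0055,0,0,0,0]]}}

```text
time: 18.65
tool_pos: [0.4385, 0.0357, 0.1006]
ee_rot: [3.14, 0.0, 1.571]
wrist_force: [6.8, -1.7, -1.4]
width: 0.0255
finger_force: 30.0
```

Emit:
{"name": "carry_out", "arguments": {"commands": [[-0.002,-0.0005,0,0,0,0],[-0.004,-0.0015,0,0,0,0],[-0.006,-0.002,0,0,0,0],[-0.008,-0.0025,0,0,0,0],[-0.0095,-0.003,0,0,0,0]]}}

```text
time: 19.15
tool_pos: [0.4359, 0.0264, 0.1006]
ee_rot: [3.139, -0.0, 1.571]
wrist_force: [6.9, -1.2, -2.1]
width: 0.0253
finger_force: 30.0
```

```bash
python3 - <<'E'
from bench import *
from h import *
o=get_obs();print({k:np.round(v,4).tolist() for k,v in o.items() if k in("time","tool_pos","wrist_force","finger_force","width")},angle(o["tool_pos"]))
E
```

```text
{'time': 19.15, 'tool_pos': [0.4359, 0.0264, 0.1006], 'wrist_force': [6.9441, -1.2137, -2.1132], 'finger_force': 29.9997, 'width': 0.0253} (np.float64(2.917863442972903), np.float64(0.11445884637071814))
```

Emit:
{"name": "carry_out", "arguments": {"commands": [[-0.0015,0,0,0,0,0],[-0.003,0,0,0,0,0],[-0.0045,0.0005,0,0,0,0],[-0.006,0.0005,0,0,0,0],[-0.0075,0.001,0,0,0,0]]}}

```text
time: 19.65
tool_pos: [0.4347, 0.0193, 0.1005]
ee_rot: [-3.138, -0.001, 1.571]
wrist_force: [-3.0, -0.0, 4.1]
width: 0.0252
finger_force: 30.0
```

Emit:
{"name": "carry_out", "arguments": {"commands": [[-0.0015,0,0,0,0,0],[-0.003,0,0,0,0,0],[-0.004,0.0005,0,0,0,0],[-0.005,0.0005,0,0,0,0],[-0.0055,0.001,0,0,0,0]]}}

```text
time: 20.15
tool_pos: [0.434, 0.0139, 0.1004]
ee_rot: [-3.134, -0.001, 1.571]
wrist_force: [-8.0, 0.9, 8.3]
width: 0.0254
finger_force: 30.0
```

Emit:
{"name": "carry_out", "arguments": {"commands": [[-0.0003,0,0,0,0,0],[-0.0005,0.0005,0,0,0,0],[-0.0005,0.0005,0,0,0,0],[-0.0005,0.0005,0,0,0,0],[-0.0005,0.0005,0,0,0,0]]}}

```text
time: 20.65
tool_pos: [0.434, 0.0136, 0.1005]
ee_rot: [-3.133, -0.001, 1.571]
wrist_force: [-7.9, 1.6, 8.5]
width: 0.0257
finger_force: 30.0
```

Emit:
{"name": "carry_out", "arguments": {"commands": [[0,0,0,0,0,0],[0,0,0,0,0,0],[0,0,0,0,0,0],[0,0,0,0,0,0],[0,0,0,0,0,0]]}}

```text
time: 21.15
tool_pos: [0.434, 0.0136, 0.1005]
ee_rot: [-3.133, -0.001, 1.571]
wrist_force: [-8.6, 1.1, 9.7]
width: 0.0254
finger_force: 30.0
```

```bash
python3 look.py; python3 - <<'E'
from h import *
s=dict(np.load("pics/last.npz"));W=cloud(s);d=np.hypot(W[...,0]-HUB[0],W[...,1]-HUB[1])
k=(s["range_z"]>0)&(W[...,2]>.022)&(W[...,2]<.032)&(d>.165)&(d<.205)&(W[...,0]<.4);print("ptr",k.sum(),W[k].mean(0))
cv2.imwrite("pics/s2.png",cv2.resize(s["img"][100:300,120:340,::-1],None,fx=2.5,fy=2.5))
E
```

```text
{'time': 21.15, 'tool_pos': [0.434, 0.0136, 0.1005], 'wrist_force': [-8.6456, 1.1384, 9.7152], 'finger_force': 30.0036, 'width': 0.0254} tool ang (np.float64(3.0309648331705406), np.float64(0.1141912873381817))
blob [190, 184, 11, 10, 73] [0.4325 0.0137 0.1343] ang,r [3.0319 0.1157]
ptr 93 [0.36252939 0.02171477 0.02704332]
```

View pics/s2.png

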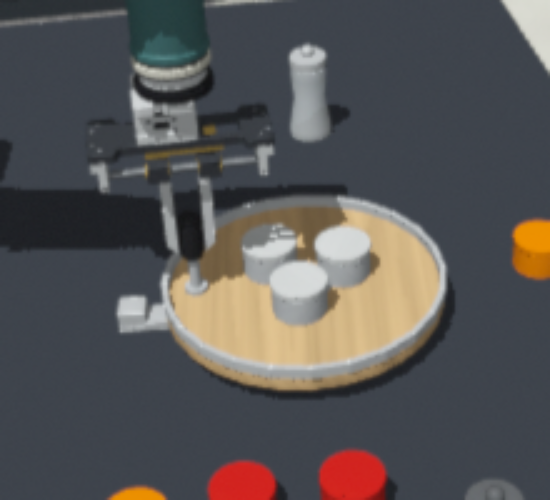

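The knob, at (190,230) in the crop, is held in line with the tongue and pointer at (132,313). The tins are all upright. I'll take off the small strain, let go, check that it is at rest and lift off.

Emit:
{"name": "carry_out", "arguments": {"commands": [[0,-0.0005,0,0,0,0],[0,-0.001,0,0,0,0],[0,-0.001,0,0,0,0],[0,-0.001,0,0,0,0],[0,-0.001,0,0,0,0]]}}

```text
time: 21.7
tool_pos: [0.4339, 0.0135, 0.1004]
ee_rot: [-3.135, -0.001, 1.571]
wrist_force: [-6.5, 1.2, 7.8]
width: 0.0253
finger_force: 30.0
```

Emit:
{"name": "carry_out", "arguments": {"commands": [[0,0,0,0,0,0],[0,0,0,0,0,0],[0,0,0,0,0,0],[0,0,0,0,0,0],[0,0,0,0,0,0]], "jaw": 1}}

```text
time: 22.2
tool_pos: [0.4365, 0.013, 0.1002]
ee_rot: [-3.141, 0.0, 1.571]
wrist_force: [-0.4, 0.3, 0.1]
width: 0.0619
finger_force: 0.0
```

Emit:
{"name": "carry_out", "arguments": {"commands": [[0,0,0,0,0,0],[0,0,0,0,0,0],[0,0,0,0,0,0],[0,0,0,0,0,0],[0,0,0,0,0,0]]}}

```text
time: 22.7
tool_pos: [0.4366, 0.013, 0.1005]
ee_rot: [3.142, 0.0, 1.571]
wrist_force: [0.3, 0.7, -0.2]
width: 0.0938
finger_force: 0.0
```

```bash
python3 look.py; python3 look.py|tail -1;python3 look.py
```

```text
{'time': 22.7, 'tool_pos': [0.4366, 0.013, 0.1005], 'wrist_force': [0.2734, 0.6983, -0.2277], 'finger_force': 0.0, 'width': 0.0938} tool ang (np.float64(3.0340143192030977), np.float64(0.1115897540438763))
blob [190, 183, 11, 9, 73] [0.4333 0.02   0.1338] ang,r [2.9766 0.1157]
blob [190, 183, 11, 9, 72] [0.4333 0.0201 0.1339] ang,r [2.9758 0.1158]
{'time': 22.8, 'tool_pos': [0.4366, 0.013, 0.1005], 'wrist_force': [0.2949, -0.0648, -0.5257], 'finger_force': 0.0, 'width': 0.094} tool ang (np.float64(3.034003509633861), np.float64(0.11157878905173027))
blob [191, 183, 10, 9, 69] [0.4333 0.0198 0.1342] ang,r [2.9787 0.1157]
```

Emit:
{"name": "carry_out", "arguments": {"commands": [[0,0,-0.01,0,0,0],[0,0,-0.025,0,0,0],[0,0,-0.045,0,0,0],[0,0,-0.065,0,0,0],[0,0,-0.085,0,0,0]]}}

```text
time: 23.35
tool_pos: [0.4366, 0.013, 0.1871]
ee_rot: [3.141, 0.0, 1.571]
wrist_force: [-0.2, 0.3, 0.2]
width: 0.0937
finger_force: 0.0
```

Emit:
{"name": "carry_out", "arguments": {"commands": [[0,-0.02,-0.025,0,0,0],[0,-0.04,-0.05,0,0,0],[0,-0.06,-0.075,0,0,0],[0,-0.075,-0.09,0,0,0],[0,-0.08,-0.1,0,0,0]]}}

```text
time: 23.85
tool_pos: [0.3561, 0.013, 0.2882]
ee_rot: [3.137, 0.001, 1.571]
wrist_force: [-0.4, 0.3, 1.2]
width: 0.094
finger_force: 0.0
```

```bash
cat > fin.py <<'E'
from bench import *
from h import *
s=snapshot("side");P,m=knob(s,HUB);P=P[np.hypot(P[:,0]-.432,P[:,1]-.014)<.05];print(get_obs()["time"],len(P),P.mean(0),angle(P.mean(0)))
cv2.imwrite("pics/s3.png",s["img"][...,::-1])
E
python3 fin.py
```

```text
23.9 67 [0.4338693  0.02440244 0.13439766] (np.float64(2.9384808666574695), np.float64(0.11601555920812573))
```

Emit:
{"name": "carry_out", "arguments": {"commands": [[0,0,0,0,0,0],[0,0,0,0,0,0],[0,0,0,0,0,0],[0,0,0,0,0,0],[0,0,0,0,0,0]]}}

```text
time: 24.4
tool_pos: [0.3566, 0.013, 0.2848]
ee_rot: [-3.14, -0.0, 1.571]
wrist_force: [0.7, -0.2, 0.6]
width: 0.0942
finger_force: 0.0
```

Emit:
{"name": "carry_out", "arguments": {"commands": [[0,0,0,0,0,0],[0,0,0,0,0,0],[0,0,0,0,0,0],[0,0,0,0,0,0],[0,0,0,0,0,0]]}}

```text
time: 24.9
tool_pos: [0.3566, 0.013, 0.2855]
ee_rot: [3.141, 0.0, 1.571]
wrist_force: [-0.8, -0.1, 0.9]
width: 0.0939
finger_force: 0.0
```

```bash
python3 fin.py
```

```text
24.95 70 [0.43432806 0.02615915 0.13394504] (np.float64(2.9228409743146533), np.float64(0.11593476893450051))
```

View pics/s3.png

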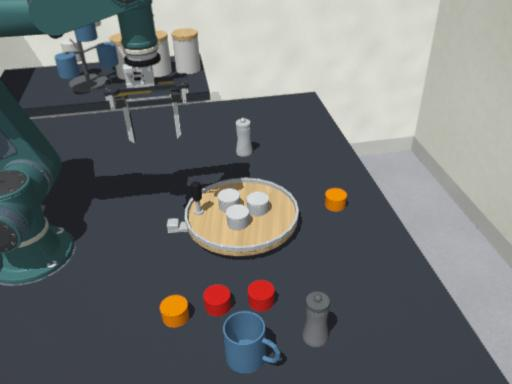

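The knob has crept back about 13 mm and is almost stopped. The gripper is clear, the tins are upright, and the mills and mug are in place. I'll wait and check that it has come to rest inside the 30 mm.

Emit:
{"name": "carry_out", "arguments": {"commands": [[0,0,0,0,0,0],[0,0,0,0,0,0],[0,0,0,0,0,0],[0,0,0,0,0,0],[0,0,0,0,0,0]]}}

```text
time: 25.45
tool_pos: [0.3565, 0.013, 0.2855]
ee_rot: [3.142, 0.0, 1.571]
wrist_force: [0.1, 0.9, 0.1]
width: 0.0937
finger_force: 0.0
```

Emit:
{"name": "carry_out", "arguments": {"commands": [[0,0,0,0,0,0],[0,0,0,0,0,0],[0,0,0,0,0,0],[0,0,0,0,0,0],[0,0,0,0,0,0]]}}

```text
time: 25.95
tool_pos: [0.3566, 0.013, 0.2855]
ee_rot: [3.142, 0.0, 1.571]
wrist_force: [-1.1, 0.4, -0.6]
width: 0.0941
finger_force: 0.0
```

```bash
python3 fin.py
```

```text
26.0 70 [0.43445792 0.02684057 0.13395806] (np.float64(2.9168614455675472), np.float64(0.11595795462344602))
```

Emit:
{"name": "carry_out", "arguments": {"commands": [[0,0,0,0,0,0],[0,0,0,0,0,0],[0,0,0,0,0,0],[0,0,0,0,0,0],[0,0,0,0,0,0]]}}

```text
time: 26.5
tool_pos: [0.3566, 0.013, 0.2855]
ee_rot: [3.142, 0.0, 1.571]
wrist_force: [-0.2, 0.5, 0.4]
width: 0.0937
finger_force: 0.0
```

Emit:
{"name": "carry_out", "arguments": {"commands": [[0,0,0,0,0,0],[0,0,0,0,0,0],[0,0,0,0,0,0],[0,0,0,0,0,0],[0,0,0,0,0,0]]}}

```text
time: 27.0
tool_pos: [0.3565, 0.013, 0.2855]
ee_rot: [-3.142, 0.0, 1.571]
wrist_force: [0.1, 0.7, -0.3]
width: 0.0941
finger_force: 0.0
```

```bash
python3 fin.py
```

```text
27.05 71 [0.43456356 0.02641683 0.13410865] (np.float64(2.920226546952694), np.float64(0.11576119385191536))
```

```bash
python3 -c "
from bench import *
print(close_job())"
```

```text
the job is handed in; nothing more can be done
None
```

The job is handed in. I turned the carousel by its knob at about 0.8 rad/s and let it coast, keeping the open fingers around the knob without contact for over 7 s. I then gripped it again and stopped it over the pointer. After I let go it crept back slightly, coming to rest about 13 mm from the park point (limit 30 mm), with the gripper clear, the tins upright and the mills and mug in place.

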